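# Set up the UV torch at the die inspection station

## Task

Set up the UV check of the die tray: pull the black UV torch sideways out of the two spring clips of its stand without dropping it, and lay it in the two V rests of the station's carriage with its lens end towards the die tray. Then push the carriage by the plate at its rear fully home towards the tray. Leave the die tray and the other things on the bench where they are.

Things in the scene. Friction and masses are not known exactly. Their poses are not given: they have to be found in the camera images.
- stand: Fixed grey metal torch stand, base plate 80 x 136 x 10 mm, two posts each carrying a steel C-shaped spring clip 10 mm wide, at +33 and -33 mm along its y. Origin on the bench under the torch's middle; z up. Clip mouths face its -x (roughly to the robot). Posts stand behind the clips (x 13 to 21 mm, tops at 72 mm); thin end plates at y = +-57.5 mm, tops at 74 mm.
- clip_mid (a point): The torch's place in the clips: on its axis midway between them, 62 mm above the bench; axes as the stand's. The 56 mm between the clips is empty above the base plate, so fingers fit before and behind the torch. The two clips together resist up to about 10 N, then spring open within 10 mm of travel along -x; the torch comes out only that way, not up or endways.
- torch: Loose black UV torch, a round bar 17 mm in diameter and 104 mm long, 50 g, with a thin pale label strip along its middle. Origin under its middle, on its surface; its length is the y axis. The lens end (+y) is cut off square with a dark lens in its face; the tail end (-y) is rounded off. It starts in the clips with the lens end towards the stand's +y (the robot's left).
- torch_mid (a point): Centre of the torch, on its axis.
- torch_lens (a point): Centre of the torch's lens end, on its axis, 52 mm from torch_mid along +y.
- station: Fixed grey metal inspection station, base plate 280 x 90 x 8 mm. Origin under its centre on the bench; z up; its +x (280 mm way, roughly to the robot's left) points from the carriage's rear to the die tray, whose nest is centred 105 mm along +x.
- carriage (a joint): Black carriage with a steel push plate at its rear, sliding along the station's +x: 0 = fully back, 0.060 m = fully home against its stop (near the tray). It starts at 0 to 0.012 m. Friction about 2.5 N; it stays where it is left.
- rest_mid (a point): On the carriage, where torch_mid should lie: axis of two open-topped V rests, 56 mm above the bench; axes as the station's, torch along x, lens end to +x. The Vs are 10 mm wide, at x = +-36 mm, tops about 60 mm above the bench and 37 mm across; the deck between them is 21 mm above the bench, 44 mm wide. The push plate's front face is 63 mm behind this point.
- push_face (a point): Centre of the rear face of the push plate (46 mm wide, 6 mm thick, from 13 to 71 mm above the bench), 52 mm above the bench; it faces the station's -x. Push it along the station's +x. The base plate, top 8 mm above the bench, extends behind it.
- die_tray: Open black die tray 51 x 51 x 10 mm lying loose in the shallow nest at the front end of the station; origin under its centre, 8 mm above the bench. To be left there.
- spare_objective: Bystander: a standing microscope objective, 26 mm in diameter, 46 mm high; origin under its centre.
- slide_case: Bystander: flat brown slide case 40 x 84 x 11 mm; origin under its centre.
- loupe: Bystander: standing black loupe, 35 mm in diameter, 30 mm high; origin under its centre.
- pen: Bystander: blue pen 10 x 139 x 11 mm; origin under its centre.

How it is judged:
By the outcome, as a careful person would: the job done as asked, in the order asked, and still so for the second after the job is handed in, with the robot touching nothing.
It also fails if it takes over 58 s, if anything falls off the work surface, if the arm or the gripper's body presses on something with over 40 N, if the wrist force passes 120 N, or if a joint passes its speed limit or range.

## Robot

A 7-joint arm with a two-finger parallel gripper is mounted at the origin on a cart in front of the work surface, level with it; the furniture and walls round the work are solid. World frame = base frame: x ahead of the robot, y to its left, z up, the work surface at z = 0. Lengths are in m, angles in rad, forces in N, time in s.
With the tool pointing down it reaches from about 0.425 to 0.925 m from the base axis. Payload 6.8 kg.
Tool frame: the origin (TCP) lies at the very end of the fingers, on their centre line; the grasp point (between the pads) lies r.grip_depth behind it (r.grip_depth is the distance from the TCP to the grasp point, in m); z points along the fingers, x is the direction in which the jaws open and shut, and the axes are right-handed (so a half turn about z gives the same grasp; the last joint's range is limited). The gripper opens to 85 mm and grips with 20 to 120 N. Pads are 22 mm wide; open, the fingers measure 114 mm over their backs; the gripper's body (76 mm by 85 mm) begins 54 mm behind the grasp point. The pads swing forward as they close: fully open they stand 13 mm farther back than shut.
Start: joints at [1.003, 0.477, 0.022, 1.555, -0.011, 1.109, -0.083], TCP at [0.3, -0.605, 0.231] pointing down, gripper open.
Joint ranges: [-2.96, 2.96], [-0.34, 2.1], [-1.41, 1.46], [0.24, 2.44], [-1.37, 4.51], [0.17, 1.92], [-2.96, 2.96]. Speed limits (rad/s): [2.39, 2.39, 3.14, 3.14, 3.14, 3.14, 3.14].

## Interface

Orientations are given as a rotation vector (axis times angle).
In Python, from bench import readout, grab_frame, workorder, r gives the robot as it stands.
- The arm moves only by the shell command python3 -m handwheel 'ROWS' [FORCE]. ROWS is text: rows parted by semicolons, each of 7 numbers parted by spaces: the shift along the tool's x, y, z in mm, then the turn, a rotation vector about the tool's x, y, z in degrees, then the finger opening in mm, from 0 to 85.4. A call has 1 to 12 rows; each row is the pose to reach, as a shift and turn from the pose commanded when the call began, along the tool's axes at that moment; what a row does not reach only later rows make up. A row lasts 1/8 s, in which the tool goes at most 62.5 mm and 10.7 degrees, less where a joint would pass 70% of its speed; a pose out of reach is approached as far as the arm can. A call with a gripper value outside its range is refused whole. The fingers move at their own pace and stop on an object; FORCE is the grip in N (left out, the last holds). Time passes only in rows, so rows that repeat a pose let the fingers close. It gives the time, the measured TCP pose, the force and the opening at its end, in the units of the state.
- readout.get_obs(): the state, without advancing time (a new reading comes with each control period).
- grab_frame(name): name is "side" or "top" or "wrist"; returns a dict with "pixels" (384x512x3 uint8, red, green, blue), "fx", "fy", "cx", "cy" (pixels), "rvec" (rotation vector, rad) and "tvec" (3), from world to camera coordinates, as OpenCV has them. Camera axes: x right, y down, z forward; pixel columns grow to the right and rows downward; lengths in m; the calibration is good to about 2 mm. A picture is of the moment at which its call begins. There is no depth.
- workorder.hand_in(): hands the job in, once; it reports no verdict.
The state is a dict: "clock": time; "joints": joint angles; "qvel": joint speeds; "tau": joint torques, N m; "tcp_pos": TCP position; "orientation": TCP orientation; "contact_force": force on the tool from outside, world axes, zero at the start; "moment": the same for the moment, N m; "grip_width": finger opening in m.
Only numpy, scipy, OpenCV 4.12 (cv2) and the standard library are available. Lean on these libraries where they do the work, as an engineer would, in place of code of your own. Each camera call takes 0.05 s, during which the arm holds its last target.

## Working session

There is one attempt and no reset: what is moved stays moved. The work goes in short steps, Python scripts to look and compute and a shell command to move; the robot and the scene stay as the last step left them, time stands still between calls to the robot, and variables do not carry over. Pictures are saved under pics/ and viewed, and the job is handed in when it is done.

```bash
ls; mkdir -p pics; python3 - <<'E'
from bench import readout, grab_frame, workorder, r
import cv2,json
print(readout.get_obs()); print(r.grip_depth)
for n in ("side","top","wrist"):
    f=grab_frame(n); cv2.imwrite(f"pics/a_{n}.png",f["pixels"][:,:,::-1]); print(n,[f[k] for k in("fx","fy","cx","cy","rvec","tvec")])
E
```

```text
pics
{'clock': 0.0, 'joints': array([ 1.00287199,  0.47781961,  0.02233314,  1.55648315, -0.01149121,
        1.1093147 , -0.08309807]), 'qvel': array([-0.00096213,  0.00059741,  0.00121023,  0.00072654, -0.00042354,
        0.00042944, -0.00184545]), 'tau': array([ 2.31116601e-04, -5.96451795e+01,  1.60783231e+00, -2.81192654e+01,
        1.24570553e-02,  9.45960899e-03,  3.03198567e-05]), 'tcp_pos': array([ 0.29927142, -0.60434317,  0.23029914]), 'orientation': array([-2.66852149e+00,  1.65623410e+00,  2.64488283e-03]), 'contact_force': array([-0.84802099, -0.73134139, -0.22640295]), 'moment': array([ 0.00931609, -0.05014929,  0.01859479]), 'grip_width': 0.0851296008624724}
0.0187
side [397.0401119352411, 397.0401119352411, 249.9276156134953, 195.37905561246504, array([ 1.94500946, -0.15960558,  0.13433377]), array([-0.59485329,  0.07453172,  0.92672821])]
top [448.06208454799435, 448.06208454799435, 253.16131839394123, 194.16610888714268, array([ 2.15445899, -2.16016726,  0.1404794 ]), array([-0.01888142,  0.6021949 ,  1.06799857])]
wrist [283.1786434657881, 283.1786434657881, 258.2321196635305, 195.08720207591853, array([-2.44274047,  1.51582334,  0.23339171]), array([-0.67579894, -0.03881798,  0.38010637])]
```

View pics/a_side.png

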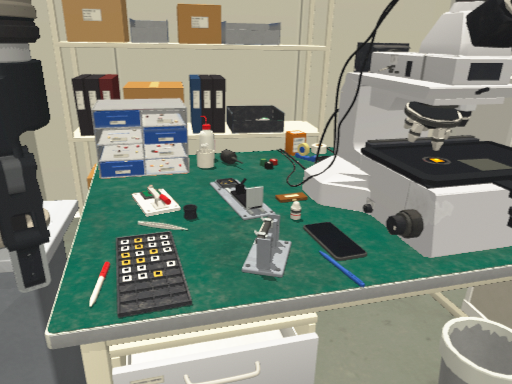

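View pics/a_top.png

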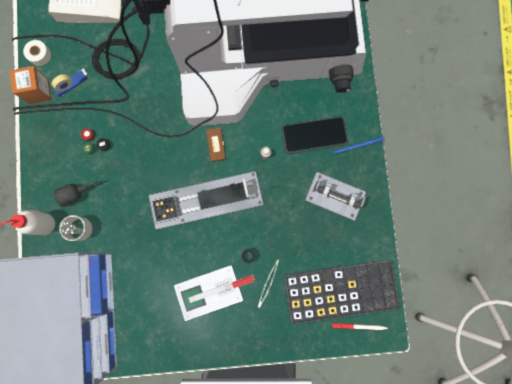

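View pics/a_wrist.png

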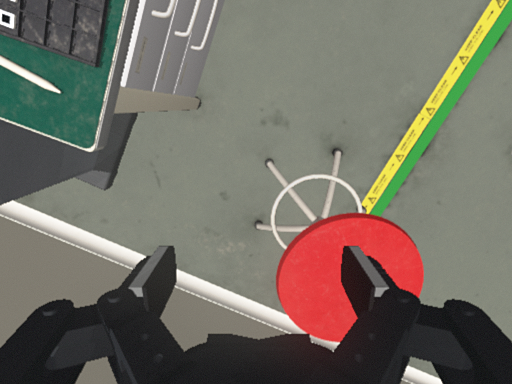

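The top view shows the stand near (336,196), the station from (155,208) to (262,185) and the tray at about (165,208). The side view shows the stand near (268,245). I'll zoom in on both.

```bash
python3 - <<'E'
import cv2,numpy as np
a=cv2.imread("pics/a_top.png"); s=cv2.imread("pics/a_side.png")
def z(im,x,y,w,h,k): return cv2.resize(im[y:y+h,x:x+w],None,fx=k,fy=k,interpolation=cv2.INTER_CUBIC)
cv2.imwrite("pics/z1.png",z(a,296,164,80,60,10))
cv2.imwrite("pics/z2.png",z(a,140,160,133,75,6))
cv2.imwrite("pics/z3.png",z(s,200,170,100,105,5))
E
```

```text
(no output)
```

View pics/z1.png

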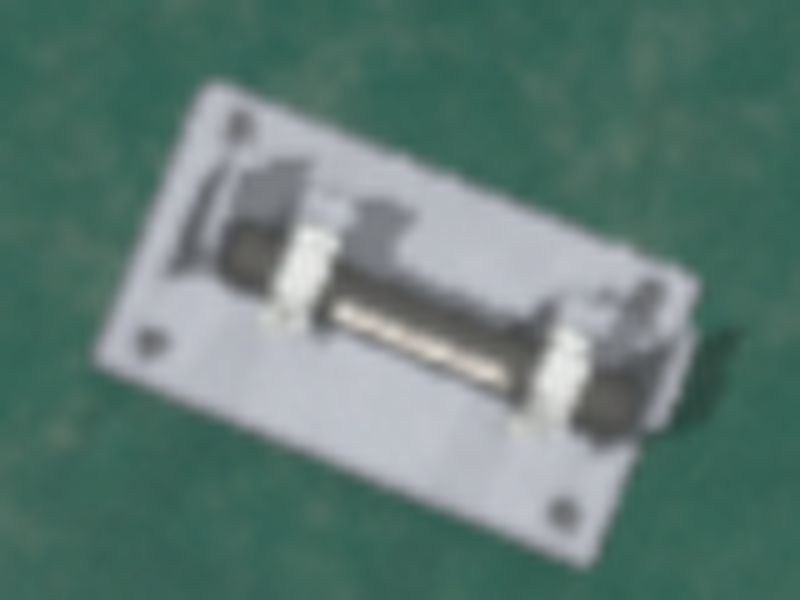

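View pics/z2.png

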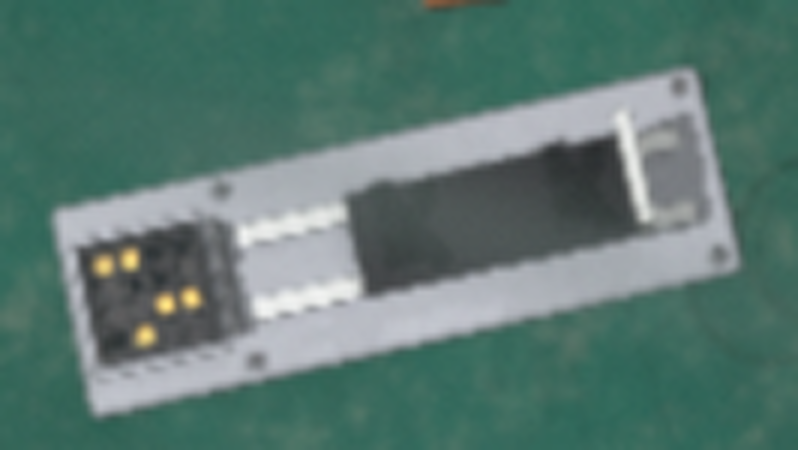

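View pics/z3.png

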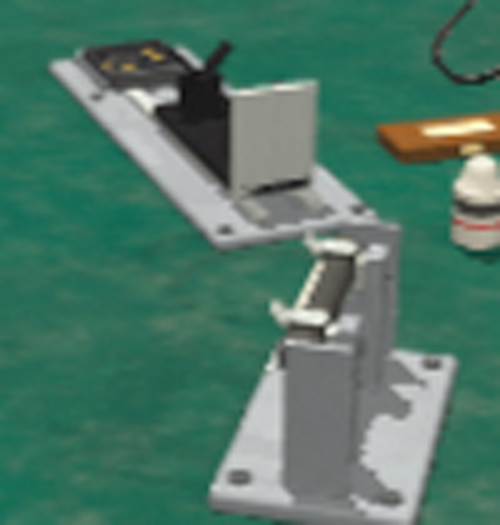

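```bash
cat > h.py <<'E'
import numpy as np, cv2
from bench import readout, grab_frame, r
def ray(f,px):
    R=cv2.Rodrigues(np.array(f["rvec"]))[0]; t=np.array(f["tvec"])
    p=np.atleast_2d(np.array(px,float))
    d=np.c_[(p[:,0]-f["cx"])/f["fx"],(p[:,1]-f["cy"])/f["fy"],np.ones(len(p))]@R
    return -R.T@t,d
def onz(f,px,z):
    c,d=ray(f,px); return c+d*((z-c[2])/d[:,2])[:,None]
def proj(f,P): return cv2.projectPoints(np.atleast_2d(np.array(P,float)),np.array(f["rvec"]),np.array(f["tvec"]),np.array([[f["fx"],0,f["cx"]],[0,f["fy"],f["cy"]],[0,0,1.]]),None)[0][:,0]
E
python3 - <<'E'
from h import *
np.set_printoptions(precision=4,suppress=True)
f=grab_frame("top"); im=f["pixels"]; 
hsv=cv2.cvtColor(im,cv2.COLOR_RGB2HSV)
def rect(x,y,w,h,z,name):
    m=np.zeros(im.shape[:2],np.uint8); sub=hsv[y:y+h,x:x+w]
    m[y:y+h,x:x+w]=((sub[...,1]<70)).astype(np.uint8)*255
    m=cv2.morphologyEx(m,cv2.MORPH_OPEN,np.ones((2,2)))
    c=max(cv2.findContours(m,0,2)[0],key=cv2.contourArea)
    b=cv2.boxPoints(cv2.minAreaRect(c)); 
    pts=onz(f,c[:,0],z)[:,:2]*1000
    q=cv2.minAreaRect(pts.astype(np.float32)); print(name,b.tolist(),q); return
rect(296,160,80,64,.008,"stand"); rect(140,160,130,75,.006,"station")
# torch ends from hand picks
o=np.array([296,164]); 
A=onz(f,[o+np.array([[228,252]])[0]/10,o+np.array([630,408])/10],.062); print(A, A.mean(0))
lab=onz(f,[o+np.array([338,305])/10,o+np.array([503,378])/10],.068); print("label",lab,lab.mean(0))
for n,p in (("plate",[(297,172.2),(364.8,191.5),(355.2,220.6),(305.7,200.2)]),):pass
c=onz(f,[o+np.array(p)/10 for p in [(214,80),(700,277),(592,568),(95,362)]],.006);print("stand corners",c,c.mean(0))
o=np.array([140,160]); k=6
c=onz(f,[o+np.array(p)/k for p in [(52,210),(694,67),(740,266),(97,416)]],.005);print("station",c,c.mean(0))
c=onz(f,[o+np.array(p)/k for p in [(622,112),(643,222)]],.071);print("plate top",c,c.mean(0))
E
```

```text
stand [[303.75408935546875, 200.70492553710938], [317.45574951171875, 169.38690185546875], [370.0721435546875, 192.40658569335938], [356.3704833984375, 223.724609375]] ((599.5146484375, -232.9339599609375), (144.86863708496094, 88.27041625976562), 65.75074768066406)
station [[147.60182189941406, 194.95481872558594], [257.2691955566406, 170.4024200439453], [265.31011962890625, 206.31861877441406], [155.64276123046875, 230.8710174560547]] ((590.3921508789062, 97.2728042602539), (94.15178680419922, 283.70098876953125), 12.519187927246094)
[[ 0.6108 -0.1793  0.062 ]
 [ 0.5727 -0.2754  0.062 ]] [ 0.5917 -0.2273  0.062 ]
label [[ 0.5971 -0.2046  0.068 ]
 [ 0.5793 -0.2437  0.068 ]] [ 0.5882 -0.2241  0.068 ]
stand corners [[ 0.663  -0.1851  0.006 ]
 [ 0.6119 -0.3078  0.006 ]
 [ 0.5379 -0.278   0.006 ]
 [ 0.5905 -0.1534  0.006 ]] [ 0.6008 -0.2311  0.006 ]
station [[ 0.6049  0.245   0.005 ]
 [ 0.6657 -0.0272  0.005 ]
 [ 0.5803 -0.0463  0.005 ]
 [ 0.5178  0.2238  0.005 ]] [0.5922 0.0988 0.005 ]
plate top [[ 0.6356  0.0024  0.071 ]
 [ 0.5912 -0.006   0.071 ]] [ 0.6134 -0.0018  0.071 ]
```

```bash
cat >> h.py <<'E'
from scipy.spatial.transform import Rotation as Ro
def togo(p,ang):
    "p world TCP target, ang world angle (deg) of tool x, tool down; returns tool-axis shift mm and rotvec deg"
    o=readout.get_obs(); R=Ro.from_rotvec(o["orientation"])
    a=np.radians(ang); T=Ro.from_matrix(np.array([[np.cos(a),np.sin(a),0],[np.sin(a),-np.cos(a),0],[0,0,-1]]).T)
    return R.inv().apply(np.array(p)-o["tcp_pos"])*1000, np.degrees((R.inv()*T).as_rotvec())
E
python3 - <<'E'
from h import *
print(togo([.5917,-.2273,.2],-22.7))
E
```

```text
(array([-208.32177229, -429.37358405,   30.9016545 ]), array([-1.92709562e-02,  6.49513716e-02, -4.09530264e+01]))
```

```bash
python3 -m handwheel '-12 -24 0 0 0 -3 85; -36 -73 0 0 0 -8 85; -60 -122 0 0 0 -13 85; -84 -172 3 0 0 -18 85; -108 -221 6 0 0 -23 85; -132 -270 10 0 0 -28 85; -156 -320 15 0 0 -33 85; -180 -369 20 0 0 -37 85; -198 -410 25 0 0 -40 85; -208 -429 31 0 0 -41 85; -208 -429 31 0 0 -41 85; -208 -429 31 0 0 -41 85' 60; python3 - <<'E'
from h import *
print(togo([.5917,-.2273,.2],-22.7))
import pickle
f=grab_frame("wrist"); pickle.dump(f,open("w1.pkl","wb")); cv2.imwrite("pics/w1.png",f["pixels"][:,:,::-1])
E
```

```text
clock: 1.7
tcp_pos: [0.5904, -0.2303, 0.2003]
orientation: [3.078, -0.621, -0.001]
contact_force: [-0.6, -0.6, 0.9]
grip_width: 0.0844
(array([ 0.01071115, -3.29045971,  0.30101083]), array([ 0.09233097,  0.02144875, -0.12154011]))
```

View pics/w1.png

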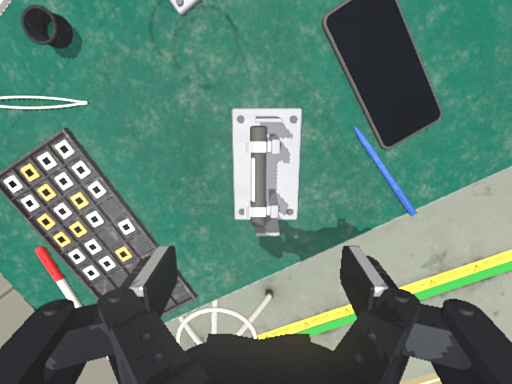

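The wrist view shows the torch vertical at about x=259, from y=126 to y=225, so its angle matches the jaws. I'll measure it precisely.

```bash
python3 - <<'E'
from h import *
import pickle
f=pickle.load(open("w1.pkl","rb")); im=f["pixels"]
cv2.imwrite("pics/w1z.png",cv2.resize(im[100:245,220:320],None,fx=4,fy=4,interpolation=cv2.INTER_CUBIC)[:,:,::-1])
g=im.max(2)
for y in (130,135,140,165,170,175,180,185,190,195,220): print(y,g[y,244:276])
E
```

```text
130 [244 244 244 246 251 244 111 104 120 124 131 135 137 139 137 135 132 130
 123 117 112 100  97 141 181 175 174 173 173 178 175 177]
135 [242 242 241 241 246 236 108 105 116 123 128 133 137 140 139 133 131 128
 123 118 108  96 123 205 238 148 104 105 109 112 124 129]
140 [243 248 245 245 246 235 121 105 114 120 127 130 134 135 132 131 130 123
 119 115 109  95  89 140 175 165 146 148 211 241 242 240]
165 [246 247 247 247 247 248 232 218 255 255 255 144 130 139 135 133 127 123
 119 111 102 101 148 182 180 176 178 177 176 174 176 175]
170 [245 246 245 245 246 247 229 218 255 255 255 145 128 139 136 133 130 126
 120 110  98 107 152 181 180 180 177 177 177 177 176 172]
175 [245 245 246 246 246 247 230 213 255 255 255 141 127 141 140 135 130 125
 121 114 100 115 160 182 181 177 178 178 178 177 174 173]
180 [246 246 246 246 247 248 230 216 255 255 255 142 130 140 137 132 130 128
 123 115  99 113 161 180 178 175 177 178 179 177 176 176]
185 [244 244 244 244 246 246 227 220 255 255 255 137 130 144 141 135 131 125
 119 109  99 109 161 183 178 179 179 179 179 180 179 177]
190 [239 238 239 241 241 242 226 218 255 255 255 140 134 147 144 137 130 128
 119 113 102 108 154 174 159 116 113 110 113 112 118 155]
195 [239 239 239 239 240 240 223 220 255 255 255 139 132 142 138 134 129 129
 122 113  99 111 159 174 158 111 111 122 141 142 138 140]
220 [137 136 136 136 138 134 112 101 110 119 125 125 131 134 134 131 126 123
 118 107  98  88  97 110 110 115 126 136 138 136 135 136]
```

View pics/w1z.png

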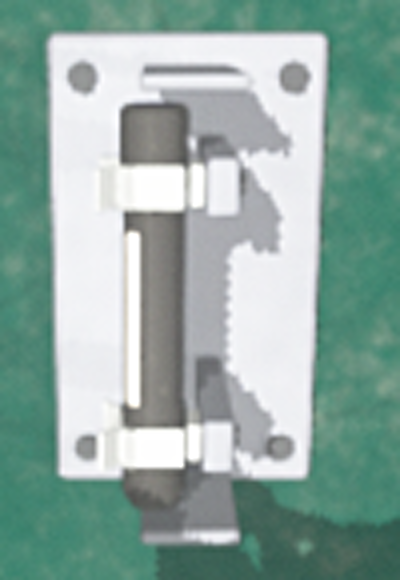

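```bash
python3 - <<'E'
from h import *
np.set_printoptions(precision=4,suppress=True)
import pickle
f=pickle.load(open("w1.pkl","rb"))
P=onz(f,[[258.0,126],[258.0,226.2]],.062); print(P,P.mean(0),np.linalg.norm(P[0]-P[1]),np.degrees(np.arctan2(*(P[0]-P[1])[[1,0]])))
L=onz(f,[[253,157.8],[253,201.5]],.069); print(L.mean(0))
# top view, axis crossing z .062 from the two cameras handled above
C=onz(f,[[240.5,110],[300,110],[296,218.5],[235,218.5]],.010);print(C)
print(togo(P.mean(0)-[0,0,.0187],-22.7), readout.get_obs()["tcp_pos"])
c,d=ray(f,[[258,176]]); print(c,d)
E
```

```text
[[ 0.6137 -0.178   0.062 ]
 [ 0.5728 -0.2751  0.062 ]] [ 0.5932 -0.2266  0.062 ] 0.10528032584699477 67.16760611033808
[ 0.5888 -0.2243  0.069 ]
[[ 0.6009 -0.1574  0.01  ]
 [ 0.6627 -0.1834  0.01  ]
 [ 0.6124 -0.3051  0.01  ]
 [ 0.5411 -0.2751  0.01  ]]
(array([  0.9921,  -5.1045, 157.1592]), array([ 0.0871,  0.0005, -0.1586])) [ 0.5904 -0.2307  0.2005]
[ 0.6212 -0.161   0.3433] [[-0.0929 -0.2174 -0.974 ]]
```

```bash
python3 -m handwheel '0 -2 20 0 0 0 85; 1 -4 55 0 0 0 85; 1 -4 90 0 0 0 85; 1 -4 120 0 0 0 85; 1 -4 145 0 0 0 85; 1 -4 157 0 0 0 85; 1 -4 157 0 0 0 60; 1 -4 157 0 0 0 40; 1 -4 157 0 0 0 30; 1 -4 157 0 0 0 25' 60; python3 - <<'E'
from h import *
import pickle
f=grab_frame("wrist"); pickle.dump(f,open("w2.pkl","wb")); cv2.imwrite("pics/w2.png",f["pixels"][:,:,::-1])
f=grab_frame("side"); cv2.imwrite("pics/s2.png",cv2.resize(f["pixels"][150:300,180:330],None,fx=4,fy=4)[:,:,::-1])
print(readout.get_obs())
E
```

```text
clock: 3.0
tcp_pos: [0.5946, -0.225, 0.0441]
orientation: [3.08, -0.617, 0.002]
contact_force: [-0.4, -0.8, 0.5]
grip_width: 0.025
{'clock': 3.1, 'joints': array([ 0.43062696,  0.64117494, -0.22926737,  1.77473235,  0.2013149 ,
        0.74777436, -0.29813555]), 'qvel': array([-0.0007871 ,  0.00334965,  0.00208901, -0.00027176,  0.00056871,
        0.00086133,  0.00053012]), 'tau': array([ 1.06467406e-02, -6.19032240e+01, -2.56099373e+00, -2.10096002e+01,
        1.01034387e-02, -2.88791991e-03,  1.42913182e-04]), 'tcp_pos': array([ 0.59440424, -0.22487071,  0.0437636 ]), 'orientation': array([ 3.08031094e+00, -6.17112409e-01,  1.14036987e-03]), 'contact_force': array([0.40687885, 0.36909758, 0.74289276]), 'moment': array([-0.01224026, -0.02838714, -0.02910088]), 'grip_width': 0.025315751120542348}
```

View pics/w2.png

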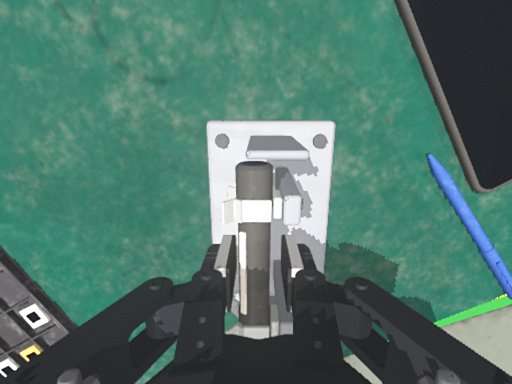

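View pics/s2.png

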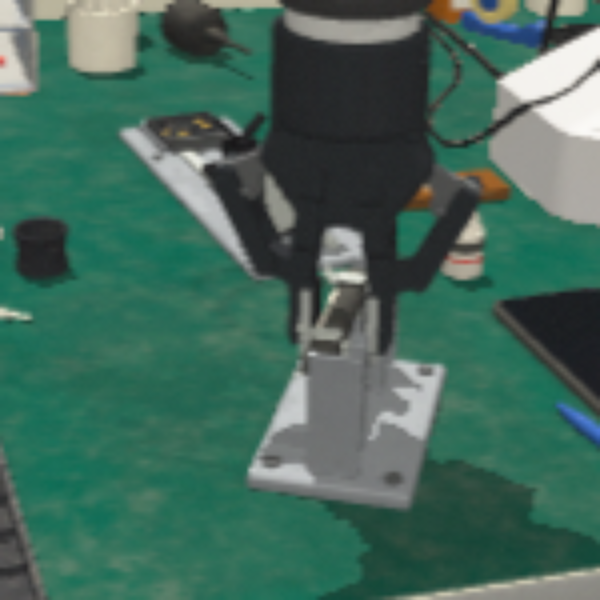

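The fingers straddle the torch, which sits about 1–2 mm towards tool −x. I'll recentre, then close.

```bash
python3 -m handwheel '-1.5 2.5 0 0 0 0 25; -1.5 2.5 0 0 0 0 25; -1.5 2.5 0 0 0 0 10; -1.5 2.5 0 0 0 0 5; -1.5 2.5 0 0 0 0 5; -1.5 2.5 0 0 0 0 5' 70; python3 - <<'E'
from h import *
import pickle
f=grab_frame("wrist"); pickle.dump(f,open("w3.pkl","wb")); cv2.imwrite("pics/w3.png",f["pixels"][:,:,::-1])
print(readout.get_obs())
E
```

```text
clock: 3.85
tcp_pos: [0.5918, -0.2267, 0.0434]
orientation: [3.08, -0.617, -0.0]
contact_force: [-0.9, -0.5, 1.9]
grip_width: 0.0149
{'clock': 3.9, 'joints': array([ 0.43466921,  0.63960114, -0.22915279,  1.77885261,  0.20149138,
        0.74597673, -0.29486277]), 'qvel': array([-1.10770185e-04,  1.58534181e-04, -4.12049944e-04,  6.09259670e-04,
       -3.43177968e-04, -2.50805230e-05, -8.98540918e-04]), 'tau': array([-7.18021654e-01, -5.97188330e+01, -3.08747917e+00, -2.08222872e+01,
       -9.70766810e-02, -5.45698944e-01,  3.61378770e-02]), 'tcp_pos': array([ 0.59174736, -0.22674369,  0.043458  ]), 'orientation': array([ 3.08008899e+00, -6.17343615e-01, -5.69057487e-05]), 'contact_force': array([-1.8313249 , -0.8968925 ,  3.36335951]), 'moment': array([-0.0467666 ,  0.38510303, -0.05237766]), 'grip_width': 0.014869047833651847}
```

View pics/w3.png

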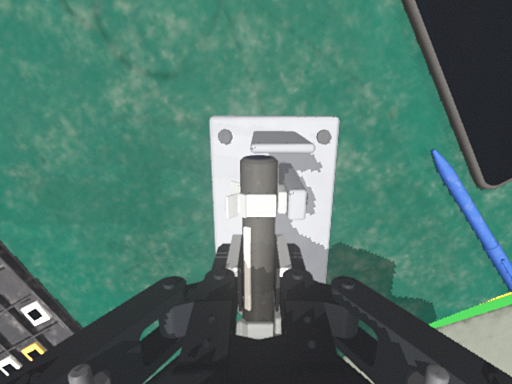

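```bash
python3 -m handwheel '-2 0 0 0 0 0 5; -5 0 0 0 0 0 5; -8 0 0 0 0 0 5; -11 0 0 0 0 0 5; -15 0 0 0 0 0 5; -20 0 0 0 0 0 5; -25 0 0 0 0 0 5; -25 0 0 0 0 0 5' ; python3 - <<'E'
from h import *
import pickle
f=grab_frame("wrist"); pickle.dump(f,open("w4.pkl","wb")); cv2.imwrite("pics/w4.png",f["pixels"][:,:,::-1])
print(readout.get_obs())
E
```

```text
clock: 4.9
tcp_pos: [0.5677, -0.2165, 0.0429]
orientation: [-3.08, 0.617, 0.002]
contact_force: [-0.9, -0.7, -0.6]
grip_width: 0.0152
{'clock': 4.95, 'joints': array([ 0.43562954,  0.60879344, -0.23216766,  1.84224532,  0.2021683 ,
        0.71421436, -0.30497347]), 'qvel': array([ 1.95399897e-03,  1.77504132e-03,  4.95184777e-04, -1.22439582e-02,
        3.85346646e-04,  1.19015109e-03,  8.40945061e-05]), 'tau': array([-1.88646902e-02, -5.95548248e+01, -2.48473518e+00, -2.00490046e+01,
       -2.96266640e-03,  3.66498227e-02, -4.30909102e-03]), 'tcp_pos': array([ 0.56820719, -0.21668382,  0.0431093 ]), 'orientation': array([-3.08034535e+00,  6.16833925e-01,  1.23096206e-03]), 'contact_force': array([-0.23049107, -0.31699944, -0.36681583]), 'moment': array([-0.02727065,  0.02038015,  0.06500654]), 'grip_width': 0.014700725214707534}
```

View pics/w4.png

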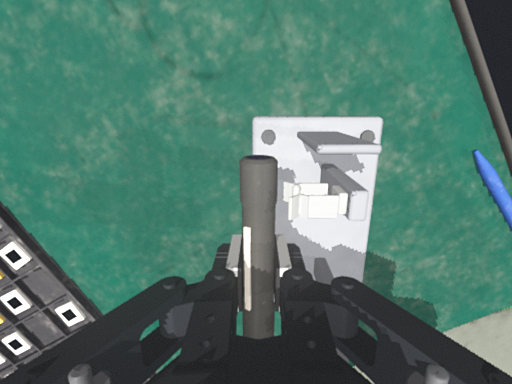

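The torch is out and held straight, with its label and lens end visible at the top of the image. Next I'll withdraw further, lift and carry it to a hover over the carriage.

```bash
python3 -m handwheel '-10 0 0 0 0 0 5; -25 0 0 0 0 0 5; -35 0 0 0 0 0 5; -35 0 -20 0 0 0 5; -35 0 -60 0 0 0 5; -35 0 -100 0 0 0 5; -35 0 -130 0 0 0 5; -35 0 -140 0 0 0 5; -35 0 -140 0 0 0 5'; python3 - <<'E'
from h import *
import pickle
np.set_printoptions(precision=4,suppress=True)
f=grab_frame("wrist"); pickle.dump(f,open("w5.pkl","wb")); cv2.imwrite("pics/w5.png",f["pixels"][:,:,::-1])
o=readout.get_obs();print(o["clock"],o["tcp_pos"],o["grip_width"],togo([.5995,.0626,.185],12.7))
E
```

```text
clock: 6.08
tcp_pos: [0.5362, -0.2034, 0.1832]
orientation: [3.08, -0.617, 0.001]
contact_force: [-0.2, 0.3, -1.8]
grip_width: 0.0147
6.125 [ 0.5357 -0.2033  0.1823] 0.01482475478505076 (array([ -43.4967, -269.9404,   -2.7294]), array([ -0.0102,   0.0803, -35.3555]))
```

View pics/w5.png

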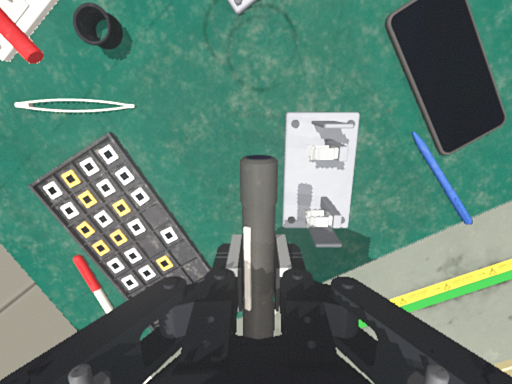

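```bash
python3 -m handwheel '0 -15 0 0 0 -3 5; 0 -45 0 0 0 -8 5; -1 -85 0 0 0 -14 5; -2 -125 0 0 0 -21 5; -3 -165 0 0 0 -28 5; -3 -195 0 0 0 -33 5; -3 -213 0 0 0 -35.4 5; -3 -213 0 0 0 -35.4 5; -3 -213 0 0 0 -35.4 5'; python3 - <<'E'
from h import *
import pickle
np.set_printoptions(precision=4,suppress=True)
f=grab_frame("wrist"); pickle.dump(f,open("w6.pkl","wb")); cv2.imwrite("pics/w6.png",f["pixels"][:,:,::-1])
o=readout.get_obs();print(o["clock"],o["tcp_pos"],o["grip_width"],togo([.5995,.0626,.185],12.7))
E
```

```text
clock: 7.25
tcp_pos: [0.6154, -0.0076, 0.183]
orientation: [3.121, 0.345, -0.001]
contact_force: [-0.3, -0.3, -0.3]
grip_width: 0.015
7.3 [ 0.6153 -0.0078  0.1831] 0.01476182993877066 (array([ -0.1375, -72.1647,  -1.9968]), array([ 0.0628,  0.0537, -0.1274]))
```

View pics/w6.png

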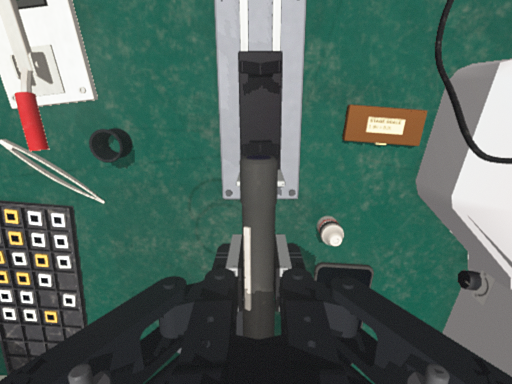

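```bash
python3 - <<'E'
from h import *
import pickle
np.set_printoptions(precision=4,suppress=True)
f=pickle.load(open("w6.pkl","rb")); im=f["pixels"]
cv2.imwrite("pics/w6z.png",cv2.resize(im[0:210,205:315],None,fx=3.7,fy=2.8,interpolation=cv2.INTER_CUBIC)[:,:,::-1])
C=onz(f,[[222,198],[298.5,198],[216,0],[305,0]],.008);print(C,(C[0]+C[1])/2,(C[2]+C[3])/2)
d=(C[2]+C[3]-C[0]-C[1]);print(np.degrees(np.arctan2(d[1],d[0])))
V=onz(f,[[238.5,52],[282,52],[241,142],[280,142]],.060);print(V,(V[0]+V[1])/2)
E
```

```text
[[ 0.5803 -0.0448  0.008 ]
 [ 0.6685 -0.025   0.008 ]
 [ 0.5382  0.1524  0.008 ]
 [ 0.6223  0.1712  0.008 ]] [ 0.6244 -0.0349  0.008 ] [0.5803 0.1618 0.008 ]
102.64894880669496
[[0.5736 0.1049 0.06  ]
 [0.6097 0.1129 0.06  ]
 [0.5909 0.0311 0.06  ]
 [0.6263 0.039  0.06  ]] [0.5917 0.1089 0.06  ]
```

View pics/w6z.png

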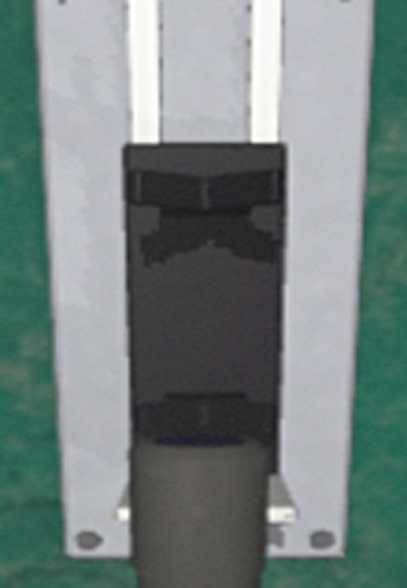

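```bash
python3 - <<'E'
from h import *
import pickle
np.set_printoptions(precision=4,suppress=True)
f=pickle.load(open("w6.pkl","rb"))
for a in ([[241.2,61],[281,61]],[[241.2,73],[280.5,73]],[[241,144],[278.5,144]]):
    V=onz(f,a,.060);print(V.ravel(),V.mean(0),np.linalg.norm(V[0]-V[1]))
u=np.array([np.cos(np.radians(102.65)),np.sin(np.radians(102.65))])
V=onz(f,[[241.2,61],[281,61],[241.2,73],[280.5,73]],.060).mean(0)[:2]; print("frontV",V,"rest est",V-.036*u)
D=onz(f,[[238.5,52],[282,52]],.021); print("deck front",D,D.mean(0))
t=onz(f,[[259,157]],.183+.0187); print("torch lens",t, readout.get_obs()["tcp_pos"][:2]+.052*u)
E
```

```text
[0.5773 0.0985 0.06   0.6106 0.106  0.06  ] [0.5939 0.1023 0.06  ] 0.034125655607923355
[0.5792 0.0892 0.06   0.6125 0.0967 0.06  ] [0.5958 0.093  0.06  ] 0.03409242348089447
[0.5912 0.0293 0.06   0.6254 0.037  0.06  ] [0.6083 0.0331 0.06  ] 0.03495832313039864
frontV [0.5949 0.0976] rest est [0.6028 0.0625]
deck front [[0.5698 0.1106 0.021 ]
 [0.6112 0.1198 0.021 ]] [0.5905 0.1152 0.021 ]
torch lens [[0.6048 0.0449 0.2017]] [0.604  0.0429]
```

```bash
python3 -m handwheel '0 -12 0 0 0 0 5; 1 -35 0 0 0 0 5; 2 -57 0 0 0 0 5; 2 -69.5 5 0 0 0 5; 2 -69.5 30 0 0 0 5; 2 -69.5 60 0 0 0 5; 2 -69.5 90 0 0 0 5; 2 -69.5 115 0 0 0 5; 2 -69.5 125 0 0 0 5; 2 -69.5 125 0 0 0 5; 2 -69.5 125 0 0 0 5'; python3 - <<'E'
from h import *
import pickle
np.set_printoptions(precision=4,suppress=True)
f=grab_frame("wrist"); pickle.dump(f,open("w7.pkl","wb")); cv2.imwrite("pics/w7.png",f["pixels"][:,:,::-1])
f=grab_frame("side"); cv2.imwrite("pics/s7.png",cv2.resize(f["pixels"][130:250,160:310],None,fx=5,fy=5)[:,:,::-1])
o=readout.get_obs();print(o["clock"],o["tcp_pos"],o["contact_force"],o["grip_width"],togo([.602,.0605,.0374],12.65))
E
```

```text
clock: 8.68
tcp_pos: [0.6031, 0.0626, 0.0593]
orientation: [-3.122, -0.348, -0.003]
contact_force: [0.8, -0.9, -0.4]
grip_width: 0.0145
8.775 [0.6032 0.0626 0.0594] [-0.7087 -0.462  -1.266 ] 0.015060677422932014 (array([-1.6346,  1.79  , 22.0298]), array([ 0.0124, -0.113 ,  0.0819]))
```

View pics/w7.png

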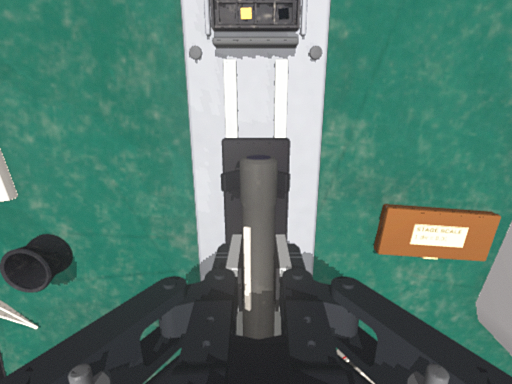

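View pics/s7.png

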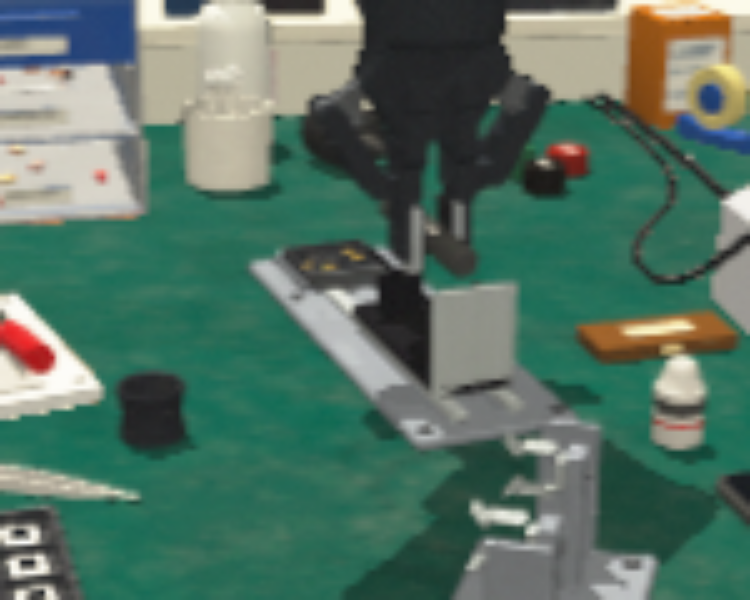

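```bash
python3 - <<'E'
from h import *
import pickle
np.set_printoptions(precision=4,suppress=True)
f=pickle.load(open("w7.pkl","rb")); im=f["pixels"]
cv2.imwrite("pics/w7z.png",cv2.resize(im[130:230,205:310],None,fx=6,fy=6,interpolation=cv2.INTER_CUBIC)[:,:,::-1])
u=np.array([np.cos(np.radians(102.65)),np.sin(np.radians(102.65)),0])
t=onz(f,[[259,157.5]],.0594+.0187)[0]; print("lens",t,"mid",t-.052*u)
V=onz(f,[[221,172],[290,172],[221,190],[290,190]],.06); print(V, V.mean(0)-.036*u)
E
```

```text
lens [0.5924 0.1149 0.0781] mid [0.6038 0.0641 0.0781]
[[0.5758 0.1002 0.06  ]
 [0.6104 0.108  0.06  ]
 [0.5776 0.0907 0.06  ]
 [0.6129 0.0987 0.06  ]] [0.602  0.0643 0.06  ]
```

View pics/w7z.png

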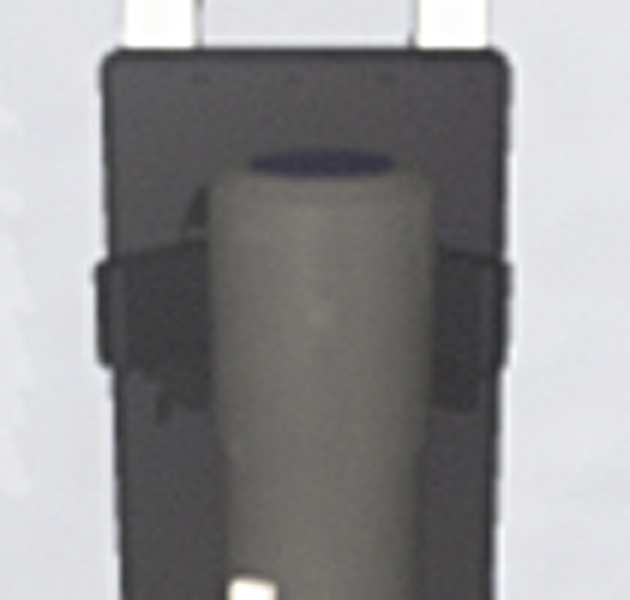

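```bash
python3 -m handwheel '-1.7 0.5 2 0 0 0 5; -1.7 0.5 8 0 0 0 5; -1.7 0.5 14 0 0 0 5; -1.7 0.5 18 0 0 0 5; -1.7 0.5 20 0 0 0 5; -1.7 0.5 21.5 0 0 0 5; -1.7 0.5 21.5 0 0 0 5'; python3 - <<'E'
from h import *
import pickle
np.set_printoptions(precision=4,suppress=True)
f=grab_frame("wrist"); pickle.dump(f,open("w8.pkl","wb")); cv2.imwrite("pics/w8.png",cv2.resize(f["pixels"][130:350,180:340],None,fx=3.5,fy=2.7)[:,:,::-1])
o=readout.get_obs();print(o["clock"],o["tcp_pos"],o["contact_force"],o["moment"],o["grip_width"])
E
```

```text
clock: 9.65
tcp_pos: [0.6017, 0.0619, 0.0377]
orientation: [-3.122, -0.349, -0.003]
contact_force: [-0.2, 0.8, 4.9]
grip_width: 0.0149
9.7 [0.6017 0.0619 0.0377] [-0.1204  0.0171  5.2243] [ 0.0245  0.0066 -0.0183] 0.014872569001898001
```

View pics/w8.png

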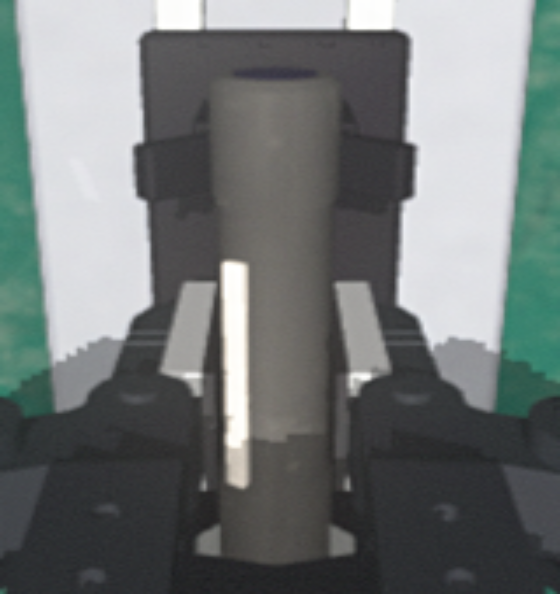

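The torch is seated and centred in the Vs, with 5 N of upward contact and low moment. I'll release and lift.

```bash
python3 -m handwheel '0 0 0 0 0 0 17; 0 0 0 0 0 0 22; 0 0 0 0 0 0 30; 0 0 0 0 0 0 40; 0 0 0 0 0 0 45; 0 0 -15 0 0 0 45; 0 0 -40 0 0 0 45; 0 0 -80 0 0 0 45; 0 0 -115 0 0 0 30; 0 0 -125 0 0 0 10; 0 0 -125 0 0 0 0' 40; python3 - <<'E'
from h import *
import pickle
np.set_printoptions(precision=4,suppress=True)
for n in ("wrist","top"):
  f=grab_frame(n); pickle.dump(f,open(n+"9.pkl","wb"))
  p=f["pixels"]; 
  if n=="top": p=cv2.resize(p[160:240,140:273],None,fx=6,fy=6,interpolation=cv2.INTER_CUBIC)
  cv2.imwrite(f"pics/{n}9.png",p[:,:,::-1])
o=readout.get_obs();print(o["clock"],o["tcp_pos"],o["contact_force"],o["grip_width"])
E
```

```text
clock: 11.08
tcp_pos: [0.601, 0.0616, 0.1625]
orientation: [3.122, 0.348, 0.002]
contact_force: [-0.0, -0.5, -0.7]
grip_width: 0.0001
11.175 [0.6    0.0613 0.1607] [-0.2567  0.2724 -0.7859] -0.00035720624096587724
```

View pics/wrist9.png

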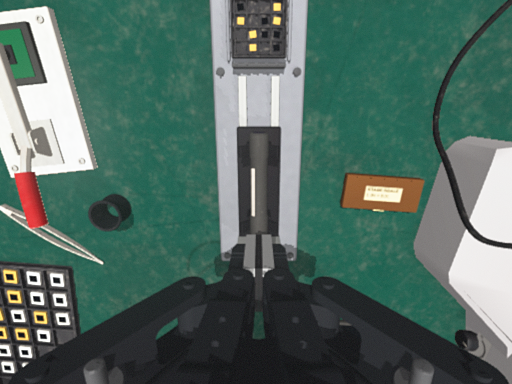

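View pics/top9.png

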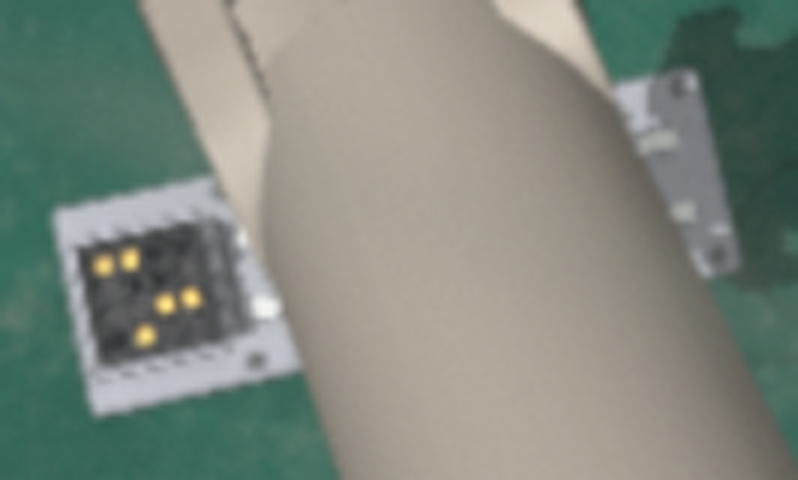

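The torch lies square in both Vs, from about (259,132) to (259,235), with its lens towards the tray. Next I'll take the closed fingers behind the push plate.

```bash
python3 -m handwheel '0 15 0 0 0 0 0; 1 45 0 0 0 0 0; 2 80 0 0 0 0 0; 2 103 0 0 0 0 0; 2 103 20 0 0 0 0; 2 103 55 0 0 0 0; 2 103 90 0 0 0 0; 2 103 115 0 0 0 0; 2 103 121 0 0 0 0; 2 103 121 0 0 0 0'; python3 - <<'E'
from h import *
import pickle
np.set_printoptions(precision=4,suppress=True)
for n in ("wrist","side"):
  f=grab_frame(n); pickle.dump(f,open(n+"10.pkl","wb"))
  p=f["pixels"]; 
  if n=="side": p=cv2.resize(p[130:250,160:310],None,fx=5,fy=5,interpolation=cv2.INTER_CUBIC)
  cv2.imwrite(f"pics/{n}10.png",p[:,:,::-1])
o=readout.get_obs();print(o["clock"],o["tcp_pos"],o["contact_force"],o["grip_width"])
E
```

```text
clock: 12.42
tcp_pos: [0.625, -0.0375, 0.0401]
orientation: [-3.121, -0.35, 0.002]
contact_force: [-0.9, 0.6, 0.0]
grip_width: -0.0003
12.525 [ 0.6261 -0.0379  0.0416] [-0.117   0.2221  0.927 ] -0.000295063542663458
```

View pics/wrist10.png

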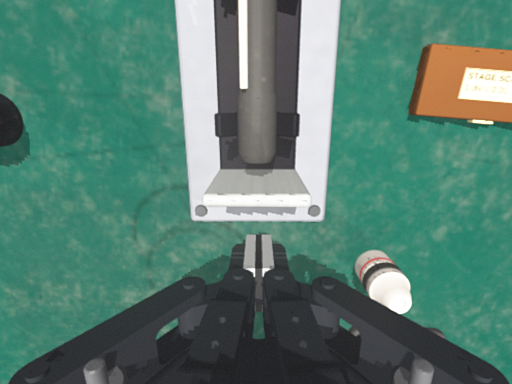

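View pics/side10.png

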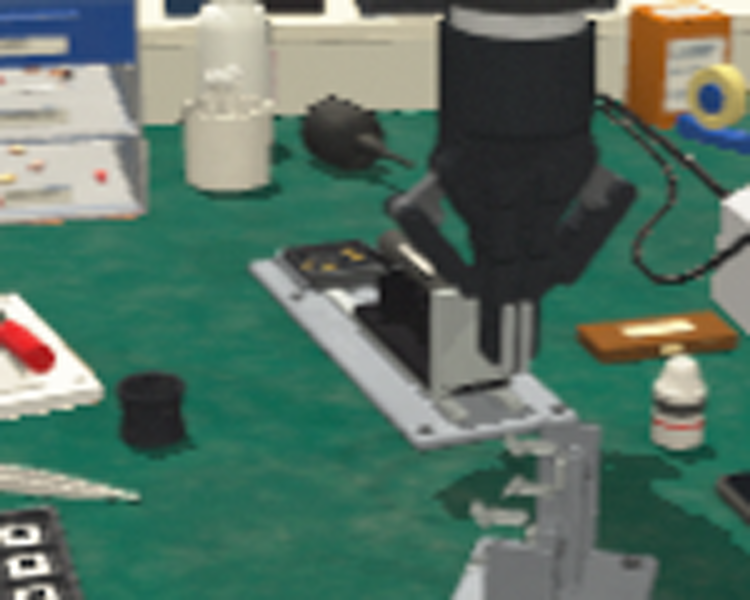

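```bash
python3 -m handwheel '0 -5 0 0 0 0 0; 0 -11 0 0 0 0 0; 0 -16 0 0 0 0 0; 0 -20 0 0 0 0 0; 0 -23 0 0 0 0 0; 0 -26 0 0 0 0 0; 0 -29 0 0 0 0 0; 0 -33 0 0 0 0 0; 0 -38 0 0 0 0 0; 0 -43 0 0 0 0 0; 0 -48 0 0 0 0 0; 0 -53 0 0 0 0 0'; python3 -m handwheel '0 -5 0 0 0 0 0; 0 -9 0 0 0 0 0; 0 -12 0 0 0 0 0; 0 -12 0 0 0 0 0'; python3 - <<'E'
from h import *
import pickle
np.set_printoptions(precision=4,suppress=True)
for n in ("wrist","side"):
  f=grab_frame(n); pickle.dump(f,open(n+"11.pkl","wb"))
  p=f["pixels"]; 
  if n=="side": p=cv2.resize(p[130:250,160:310],None,fx=5,fy=5,interpolation=cv2.INTER_CUBIC)
  cv2.imwrite(f"pics/{n}11.png",p[:,:,::-1])
o=readout.get_obs();print(o["clock"],o["tcp_pos"],o["contact_force"],o["grip_width"])
E
```

```text
clock: 14.02
tcp_pos: [0.6137, 0.0137, 0.0408]
orientation: [3.122, 0.349, -0.0]
contact_force: [1.8, -3.2, -0.0]
grip_width: 0.0
clock: 14.52
tcp_pos: [0.6109, 0.0258, 0.0408]
orientation: [-3.121, -0.35, 0.0]
contact_force: [-0.4, -0.4, -0.3]
grip_width: -0.0003
14.625 [0.6109 0.0258 0.0408] [-0.665   0.7349  0.8157] -0.00025315727307765744
```

View pics/wrist11.png

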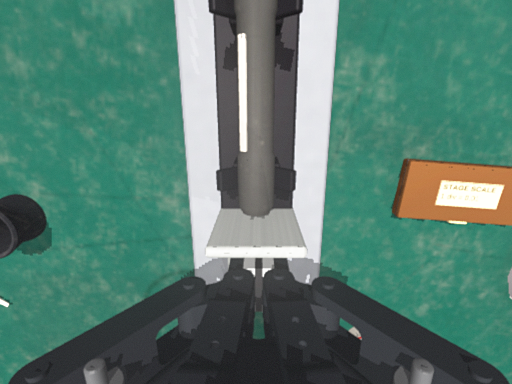

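View pics/side11.png

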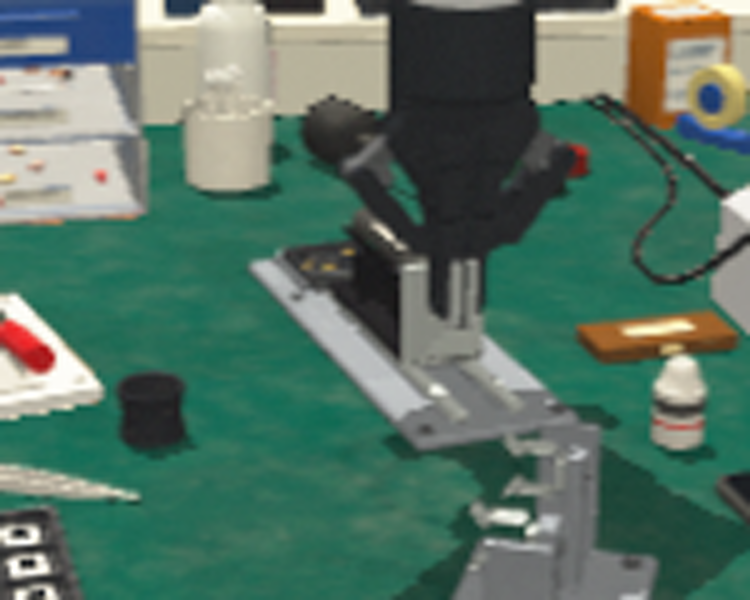

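The carriage is moving with about 3 N of push and the torch is undisturbed. I'll continue in small steps.

```bash
python3 -m handwheel '0 -3 0 0 0 0 0; 0 -6 0 0 0 0 0; 0 -8 0 0 0 0 0';python3 -m handwheel '0 -1.5 0 0 0 0 0; 0 -3 0 0 0 0 0';python3 -m handwheel '0 -1.5 0 0 0 0 0; 0 -3 0 0 0 0 0'
```

```text
clock: 15.0
tcp_pos: [0.6094, 0.0328, 0.0408]
orientation: [3.122, 0.348, 0.0]
contact_force: [0.8, -2.7, -0.3]
grip_width: 0.0001
clock: 15.25
tcp_pos: [0.6087, 0.0357, 0.0408]
orientation: [3.122, 0.348, -0.0]
contact_force: [0.2, -3.3, 0.4]
grip_width: 0.0003
clock: 15.5
tcp_pos: [0.6081, 0.0384, 0.0408]
orientation: [3.122, 0.349, 0.0]
contact_force: [1.3, -4.7, 0.7]
grip_width: -0.0003
```

```bash
python3 -m handwheel '0 -1.5 0 0 0 0 0; 0 -3 0 0 0 0 0';python3 -m handwheel '0 -1.5 0 0 0 0 0; 0 -2 0 0 0 0 0'
```

```text
clock: 15.75
tcp_pos: [0.6081, 0.0383, 0.0409]
orientation: [3.119, 0.345, 0.0]
contact_force: [3.1, -10.8, 0.4]
grip_width: -0.0001
clock: 16.0
tcp_pos: [0.6081, 0.0383, 0.0409]
orientation: [3.117, 0.342, 0.001]
contact_force: [3.7, -13.9, 0.8]
grip_width: 0.0003
```

```bash
python3 -m handwheel '0 -1.5 0 0 0 0 0; 0 -3 0 0 0 0 0; 0 -3 0 0 0 0 0'; python3 -m handwheel '0 10 0 0 0 0 0; 0 20 0 0 0 0 0; 0 40 0 0 0 0 0; 0 60 0 0 0 0 0; 0 60 -20 0 0 0 0; 0 60 -60 0 0 0 0; 0 60 -100 0 0 0 0; 0 60 -130 0 0 0 0; 0 60 -140 0 0 0 0; 0 60 -140 0 0 0 0';python3 - <<'E'
from h import *
import pickle
np.set_printoptions(precision=4,suppress=True)
for n in ("wrist","side"):
  f=grab_frame(n); pickle.dump(f,open(n+"12.pkl","wb"))
  p=f["pixels"]; 
  if n=="side": p=cv2.resize(p[130:250,160:310],None,fx=5,fy=5,interpolation=cv2.INTER_CUBIC)
  cv2.imwrite(f"pics/{n}12.png",p[:,:,::-1])
o=readout.get_obs();print(o["clock"],o["tcp_pos"],o["contact_force"],o["grip_width"])
E
```

```text
clock: 16.38
tcp_pos: [0.608, 0.0383, 0.0409]
orientation: [3.115, 0.338, 0.001]
contact_force: [5.4, -18.2, 0.1]
grip_width: 0.0
clock: 17.62
tcp_pos: [0.6196, -0.0117, 0.1815]
orientation: [3.122, 0.349, 0.002]
contact_force: [0.0, 0.3, -0.3]
grip_width: 0.0002
17.725 [ 0.6186 -0.012   0.1796] [ 0.531   0.5374 -0.6208] -0.00022408973483399085
```

View pics/wrist12.png

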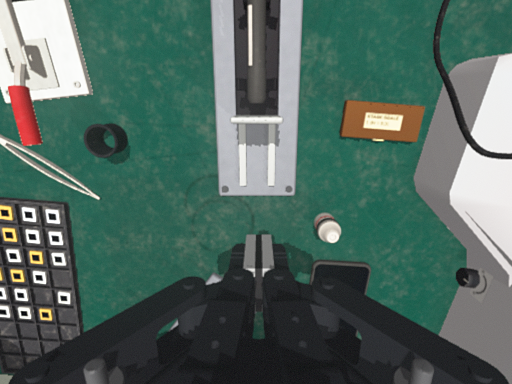

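View pics/side12.png

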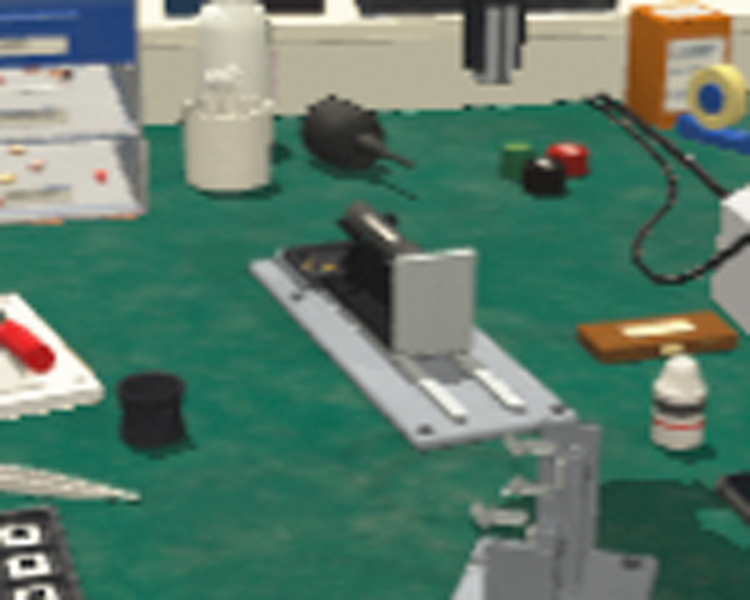

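```bash
python3 -m handwheel '0 20 0 0 0 0 0; 0 60 0 0 0 0 0; 0 110 0 0 0 0 0; 0 150 0 0 0 0 0; 0 170 0 0 0 0 0; 0 170 0 0 0 0 0';python3 - <<'E'
from h import *
import pickle
np.set_printoptions(precision=4,suppress=True)
f=grab_frame("top"); pickle.dump(f,open("top13.pkl","wb"))
p=f["pixels"]; cv2.imwrite("pics/top13f.png",p[:,:,::-1])
cv2.imwrite("pics/top13.png",cv2.resize(p[160:240,140:273],None,fx=6,fy=6,interpolation=cv2.INTER_CUBIC)[:,:,::-1])
o=readout.get_obs();print(o["clock"],o["tcp_pos"])
E
```

```text
clock: 18.48
tcp_pos: [0.6566, -0.1798, 0.1799]
orientation: [-3.123, -0.344, 0.002]
contact_force: [0.0, 1.0, -0.8]
grip_width: 0.0002
18.525 [ 0.6567 -0.1772  0.1802]
```

View pics/top13.png

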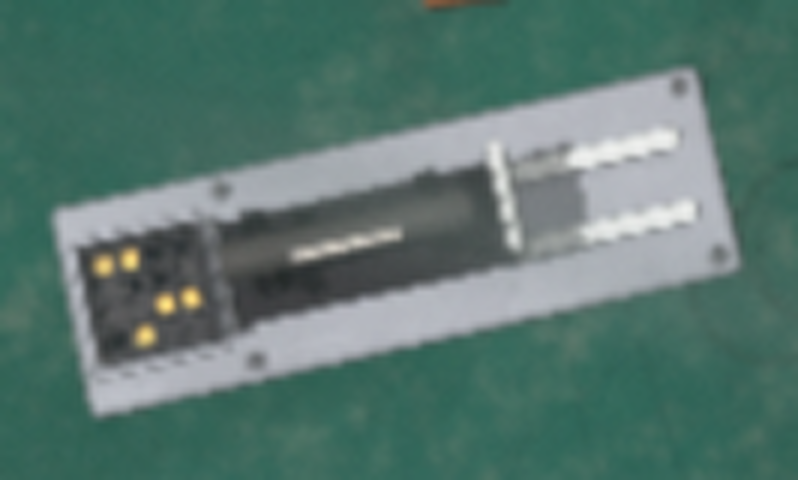

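View pics/top13f.png

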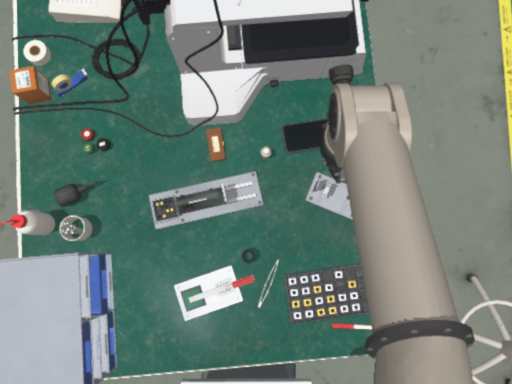

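```bash
python3 - <<'E'
from h import *
import pickle
f=pickle.load(open("top13.pkl","rb")); o=np.array([140,160])
a=onz(f,[o+np.array([632.5,167])/6],.071)[0]; b=onz(f,[o+np.array([505,197])/6],.071)[0]; print("travel",np.linalg.norm(a-b),a,b)
old=cv2.imread("pics/a_top.png")[:,:,::-1].astype(int); d=np.abs(old-f["pixels"]).max(2)
print("tray diff",d[192:224,150:176].max(),"lens/slide",d[125:165,200:275].max(),"loupe",d[240:270,235:285].max())
E
```

```text
travel 0.05230727334321739 [ 0.61333481 -0.00182402  0.071     ] [0.60135919 0.0490939  0.071     ]
tray diff 13 lens/slide 6 loupe 12
```

```bash
python3 -c "
from bench import workorder; print(workorder.hand_in())"
```

```text
the job is handed in; nothing more can be done
None
```

The torch is out of its clips and lying in both V rests with its lens end towards the die tray. The carriage is pushed home, and the job was handed in at about 18.5 s.

- **Torch:** I gripped it between the clips, pulled it out along the stand's −x without dropping it, and set it down with about 5 N of contact. It stayed in the rests through the push.
- **Carriage:** I pushed it by the rear plate with closed fingers until it stopped dead. The push force rose from about 3 N to 18 N with no further movement. The top camera measured about 52 mm of travel, which fits a start of about 8 mm (the given range is 0 to 12 mm). The home position itself could not be read directly.
- **Other things:** Comparing top views before and after showed no change at the die tray, objective, slide case or loupe. The arm hid the pen in the last picture, so I did not check it again, but the robot did not go near it after gripping the torch.
- **Arm:** It was clear of everything at hand-in, and no check failed. The one odd reading was a grip width of about 15 mm on the 17 mm torch, but the hold was firm throughout.

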